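Centre the wobbly egg shaker on its little wooden stand

ROBOT

A 6-joint arm with a two-finger parallel gripper is mounted at the origin on a cart in front of the work surface, level with it; the furniture and walls round the work are solid. World frame = base frame: x ahead of the robot, y to its left, z up, the work surface at z = 0. Lengths are in mm, angles in degrees, forces in N, time in s.
With the tool pointing down it reaches from about 275 to 775 mm from the base axis. Payload 14.6 kg.
Tool frame: the origin (TCP) lies at the very end of the fingers, on their centre line; the grasp point (between the pads) lies 19 mm behind it (manip.grip_point_offset is the distance from the TCP to the grasp point, in mm); z points along the fingers, y is the line along which they close (so a half turn about z gives the same grasp; the last joint's range is limited). The gripper opens to 85 mm and grips with 20 to 120 N. Pads are 22 mm wide; open, the fingers measure 114 mm over their backs; the gripper's body (76 mm by 85 mm) begins 54 mm behind the grasp point. The pads swing forward as they close: fully open they stand 13 mm farther back than shut.
Start: joints at [55.101, 15.075, -2.767, 72.158, 0, 81.102], TCP at [230.156, 471.865, 231.278] pointing down, gripper open.
Joint ranges: [-151.79, 151.79], [-50.71, 97.33], [-67.44, 78.34], [-121.81, 120.89], [-77.56, 73.72], [-180, 180]. Speed limits (degrees/s): [108.29, 108.29, 147.25, 159.86, 180, 180].

INTERFACE

Orientations are given as [roll, pitch, yaw] about the fixed x, y, z axes, in that order (R = Rz(yaw) Ry(pitch) Rx(roll)).
In Python, from rig import manip gives the robot as it stands. Calls block until the motion is done:
- manip.movep(position, orientation): joint-space move of the TCP to a pose.
- manip.line_to(position, rot=None, feed=150, until_force=None): straight line of the TCP; rot=None keeps the orientation; feed is the mean speed in mm/s. With until_force (N) it stops when the force on the tool has changed by that much, and returns True; else False.
- manip.goto_joints(angles): joint-space move.
- manip.gripper_to(opening, squeeze=None): finger opening in mm; squeeze is the grip in N (None keeps the last); returns when the fingers have stopped.
- manip.wait(seconds).
- manip.ik(position, orientation): joint angles nearest the present ones, or None.
- manip.grab_frame(name): name is "scene" or "top" or "wrist"; returns the picture (480x640x3 uint8, red, green, blue); there is no depth.
- manip.get_calibration(name): a dict with "K" (3x3 intrinsics, pixels), "rvec" (rotation vector, rad) and "tvec" (3), from world to camera coordinates, as OpenCV has them. Camera axes: x right, y down, z forward; pixel columns grow to the right and rows downward; lengths in mm; the calibration is good to about 2 mm. A picture is of the moment at which its call begins: read the wrist's pose just before it. get_calibration takes no time and is no camera call; for the wrist camera it gives the pose at the moment of the call.
A pose or a line that the arm cannot do raises manip.MotionError and nothing moves.
- manip.job_done(): hands the job in; it is judged then, once.
Trained networks look in the newest picture that a camera, given by its name, has taken for a name from the list of things; names that differ only in an ending like _2 or _b are one class to them, and where a whole thing is asked for, a point or a joint stands for the part that bears it (a point fixed in the world has none). Each returns a list of dicts, best first, with "confidence" (0 to 1); they miss things now and then, are a little off and sometimes report something else, mostly with a low value. They report only what shows in the picture. A call takes as long as a camera call.
- manip.search_frame(target, camera): "xy" ([column, row] in pixels, amid what is visible of it).
- manip.outline_of(target, camera): "mask" (480x640 bool, what is visible of it) and "xy" ([column, row] in pixels, amid what is visible of it).
- manip.landmark_of(target, camera): "xy" ([column, row] in pixels: a listed point, or the origin of a listed thing).
Readings, each from a call of its own:
- manip.read_clock(): time.
- manip.read_joint_positions(): joint angles.
- manip.read_joint_vel(): joint speeds.
- manip.read_joint_efforts(): joint torques, N m.
- manip.read_position(): TCP position.
- manip.read_tcp_rot(): TCP orientation.
- manip.read_wrist_force(): force on the tool from outside, world axes, zero at the start.
- manip.read_torque(): the same for the moment, N m.
- manip.read_gripper_width(): finger opening in mm.
- manip.read_grasp_force(): force on a finger pad.
Only numpy, scipy, OpenCV 4.12 (cv2) and the standard library are available. Lean on these libraries where they do the work, as an engineer would, in place of code of your own. Each camera call takes 0.05 s, during which the arm holds its last target. There are 200 camera calls.

TASK

The egg-shaped shaker was put down off-centre, near the edge of its small round wooden stand. Using only the outside of the fingers, gently tap or push it sideways until it stands upright in the middle of the stand, with an even margin of wood all round, then take your hand away. Do not grip or lift the shaker or let it topple, do not push the stand about, and do not disturb the other things.

Things in the scene. Friction and masses are not known exactly. Their poses are not given: they have to be found in the camera images.
- shaker: White egg-shaped shaker on the wooden stand: round, 60 mm high, 0.09 to 0.15 kg. Foot 38 mm across; widest (48 mm, upright sides) 18 to 33 mm up; domed top. Origin: centre of its foot, z up. Slides when pushed in its lower half (friction about 0.5 to 0.7), tips or jams if pushed near the top. Fragile: over 10 N is too much. Starts 17 to 23 mm off the stand's axis, in any direction, overhanging the edge.
- stand: Small round pedestal of dark turned wood, standing loose on the worktop, about 0.5 kg: foot 72 mm across, narrower waist, flat level top disc 64 mm across (62 mm flat), 30 mm high in all. Origin at the centre of its underside, z up.
- stand_top (a point): The centre of the stand's flat top, 30 mm above the worktop: the shaker's foot belongs centred here.
- spare_shaker: A second white shaker of the same shape (48 x 48 x 60 mm), standing on the black glass worktop saver (6 mm thick) left of the stand; leave it alone. Origin at the centre of its foot.
- timer: Round kitchen timer, 60 mm across, 42 mm high, steel foot and turning upper half, on the black glass worktop saver left of the stand; leave it alone. Origin at the centre of its underside.
- spice_jar: Small glass spice jar with dark cap, 41 mm across, 105 mm high, on the black glass worktop saver left of the stand; leave it alone. Origin at the centre of its underside.
- lemon: Lemon, 71 x 53 x 51 mm, lying on the worktop right of the stand; leave it alone. Origin at its underside.

How it is judged:
By the outcome, as a careful person would: the job done as asked, in the order asked, and still so for the second after the job is handed in, with the robot touching nothing.
It also fails if it takes over 51 s, if anything falls off the work surface, if the arm or the gripper's body presses on something with over 40 N, if the wrist force passes 120 N, or if a joint passes its speed limit or range.

## Working session

There is one attempt and no reset: what is moved stays moved. The work goes in short steps, each a Python script; the robot and the scene stay as the last script left them, time stands still between calls to the robot, and variables do not carry over. Pictures are saved under pics/ and viewed, at most 10 in all, crops included, and the job is handed in when it is done.

```bash
ls; mkdir -p pics
cat > h.py <<'E'
import numpy as np, cv2
from rig import manip
def save(c,n):
    im=manip.grab_frame(c); cv2.imwrite(f'pics/{n}.png',im[:,:,::-1]); return im
def ray(c,px):
    k=manip.get_calibration(c); R=cv2.Rodrigues(np.array(k['rvec'],float))[0]; t=np.array(k['tvec'],float).ravel()
    d=R.T@np.linalg.inv(np.array(k['K'],float))@np.array([px[0],px[1],1.]); return -R.T@t,d
def at_z(c,px,z):
    o,d=ray(c,px); return o+d*(z-o[2])/d[2]
def proj(c,P):
    k=manip.get_calibration(c)
    return cv2.projectPoints(np.array(P,float).reshape(-1,3),np.array(k['rvec'],float),np.array(k['tvec'],float),np.array(k['K'],float),None)[0].reshape(-1,2)
E
python3 - <<'E'
from h import *
a=save('scene','s0');b=save('top','t0')
cv2.imwrite('pics/both.png',cv2.resize(np.hstack([a,b]),(800,300))[:,:,::-1])
for c in('top','scene'):
    print(c,ray(c,(320,240)))
    for n,z in(('shaker',30),('stand_top',30),('stand',0),('timer',0),('spice_jar',0),('lemon',0)):
        for r in manip.landmark_of(n,c)[:2]: print(n,np.round(r['xy']),round(r['confidence'],2),at_z(c,r['xy'],z).round(1))
E
```

```text
pics
top (array([ 390.17871135, -102.79007917, 1026.30483304]), array([ 0.12876966, -0.04041028, -0.99089542]))
shaker [317. 271.] 0.73 [ 460.7 -136.7   30. ]
stand_top [314. 285.] 0.83 [ 435.4 -130.8   30. ]
stand_top [318. 274.] 0.24 [ 454.3 -139.9   30. ]
stand [308. 284.] 0.7 [ 437.8 -121.4    0. ]
timer [141. 288.] 0.75 [431.  198.4   0. ]
spice_jar [147. 203.] 0.59 [596.9 191.9   0. ]
lemon [471. 272.] 0.61 [ 459.8 -439.8    0. ]
scene (array([ -94.34402639, -910.25856089,  673.09147697]), array([ 0.50661557,  0.66884186, -0.54439084]))
shaker [309. 248.] 0.67 [ 465.4 -131.1   30. ]
stand_top [300. 249.] 0.62 [ 447.7 -123.7   30. ]
stand [299. 261.] 0.66 [ 444.6 -124.1    0. ]
timer [225. 199.] 0.61 [446.7 214.8   0. ]
spice_jar [286. 184.] 0.88 [623.  197.9   0. ]
```

View pics/both.png

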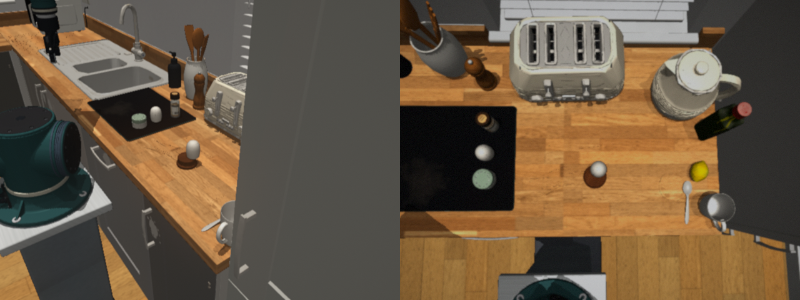

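Shaker is on the far-right side of the stand, top picture about (597,170)/800-wide; clear surroundings. A closer look with the wrist camera comes next.

Run:
```python
from h import *
print(manip.read_tcp_rot(),manip.read_clock())
manip.gripper_to(0)
manip.movep([440,-128,260],manip.read_tcp_rot())
print(manip.read_clock(),manip.read_position(),manip.read_tcp_rot())
save('wrist','w0'); print(ray('wrist',(320,240)))
for n,z in(('shaker',30),('stand_top',30),('stand',0)):
    for r in manip.landmark_of(n,'wrist')[:2]: print(n,np.round(r['xy']),round(r['confidence'],2),at_z('wrist',r['xy'],z).round(1))
for n in('shaker','stand'):
    for r in manip.outline_of(n,'wrist')[:1]: np.save(n+'.npy',r['mask']); print(n,r['confidence'],r['mask'].sum())
```

```text
[-1.79999884e+02 -1.74586827e-03  1.53998720e+02] 0.7
3.7333 [ 440.1486991  -127.44205098  259.99411539] [ 1.79992622e+02 -1.29110771e-03  1.54047111e+02]
(array([364.64789242, -91.09124008, 402.46858569]), array([ 0.28306845, -0.13700503, -0.94928957]))
shaker [321. 221.] 0.92 [ 459.4 -135.5   30. ]
stand_top [322. 193.] 0.93 [ 435.7 -123.9   30. ]
stand [319. 188.] 0.91 [ 436.6 -126.6    0. ]
shaker 0.6 2688
stand 0.92 3202
```

View pics/w0.png

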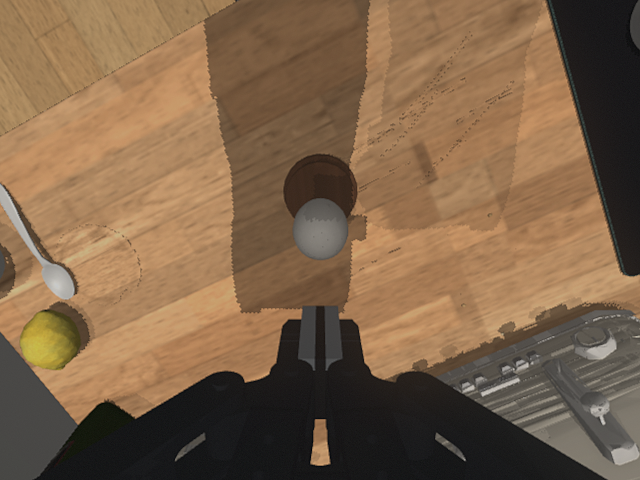

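The wrist view shows the shaker at (321,228) overhanging the stand, whose centre is near (321,190). The tool's x axis already runs along the required push line. I'll fit the model silhouettes for precision.

```bash
cat >> h.py <<'E'
from scipy.optimize import minimize
A=np.linspace(0,2*np.pi,48,endpoint=False)
SH=[(0,19),(9,22.5),(18,24),(33,24),(42,22.3),(50,17.7),(56,11),(60,1)]
ST=[(0,36),(4,36),(26,32),(30,32)]
def sil(c,x,y,z0,prof):
    P=[(x+r*np.cos(a),y+r*np.sin(a),z0+z) for z,r in prof for a in A]
    h=cv2.convexHull(proj(c,P).astype(np.float32)); m=np.zeros((480*2,640*2),np.uint8)
    cv2.fillConvexPoly(m,np.round((h+.5)*2*16).astype(np.int32),255,cv2.LINE_AA,4)
    return cv2.resize(m,(640,480),interpolation=cv2.INTER_AREA)/255.
def fit(c,mask,x0,z0,prof,ignore=None):
    w=1-(ignore>0) if ignore is not None else 1
    mf=mask.astype(float)
    f=lambda p:np.sum(w*abs(sil(c,p[0],p[1],z0,prof)-mf))/mf.sum()
    r=minimize(f,x0,method='Nelder-Mead',options=dict(initial_simplex=[x0,[x0[0]+6,x0[1]],[x0[0],x0[1]+6]],xatol=.05,fatol=1e-5))
    return r.x,r.fun
def look(c='wrist',x0=(437,-125),occ=None):
    manip.grab_frame(c)
    m={n:max(manip.outline_of(n,c),key=lambda r:r['confidence'])['mask'] for n in('shaker','stand')}
    if c!='wrist':m=m
    ls=[at_z(c,manip.landmark_of(n,c)[0]['xy'],30)[:2] for n in('shaker','stand_top')]
    p,e=fit(c,m['shaker'],list(ls[0]),30,SH)
    ig=sil(c,*p,30,SH)
    if occ is not None: ig=np.maximum(ig,occ)
    q,e2=fit(c,m['stand'],list(ls[1]),0,ST,ig)
    print('shaker',p.round(1),round(e,3),'stand',q.round(1),round(e2,3),'off',(p-q).round(1),'| landmarks',ls[0].round(1),ls[1].round(1),'off',(ls[0]-ls[1]).round(1),'t',manip.read_clock())
    return p,q
E
python3 - <<'E'
from h import *
p,q=look()
R=cv2.Rodrigues(np.zeros(3))[0]
a=np.deg2rad(manip.read_tcp_rot()[2]); u=np.array([np.cos(a),np.sin(a)]); v=np.array([np.sin(a),-np.cos(a)])
print('tool x',u,'off along x,y',(p-q)@u,(p-q)@v)
E
```

```text
shaker [ 457.4 -136.7] 0.044 stand [ 438.4 -127.5] 0.038 off [19.  -9.2] | landmarks [ 459.9 -134.5] [ 438.1 -125.4] off [21.8 -9. ] t 4.2833
tool x [-0.8987775   0.43840506] off along x,y -21.115442015191945 0.09364471077783978
```

Run:
```python
from h import *
p=np.array([458.,-136.2]); q=np.array([438.3,-126.8]); u=(q-p)/np.linalg.norm(q-p)
rot=[180,0,float(np.rad2deg(np.arctan2(u[1],u[0])))]
T=lambda c,z:[*(c-35*u),z]
manip.movep(T(p-18*u,130),rot)
manip.line_to(T(p-18*u,42))
print(manip.read_position(),manip.read_wrist_force())
print(manip.line_to(T(p-5*u,42),feed=60))
print(manip.line_to(T(p+14*u,42),feed=15), manip.read_wrist_force())
manip.wait(.3)
save('wrist','w1'); look()
```

```text
[ 506.41416376 -159.29548955   43.33571371] [-2.35919478e-01  4.35710058e-05  7.94005861e-01]
False
False [0.50397752 0.64781332 0.53879565]Traceback (most recent call last):
  File "<stdin>", line 11, in <module>
  File "h.py", line 30, in look
    m={n:max(manip.outline_of(n,c),key=lambda r:r['confidence'])['mask'] for n in('shaker','stand')}
         ~~~^^^^^^^^^^^^^^^^^^^^^^^^^^^^^^^^^^^^^^^^^^^^^^^^^^^^
ValueError: max() iterable argument is empty
```

View pics/w1.png

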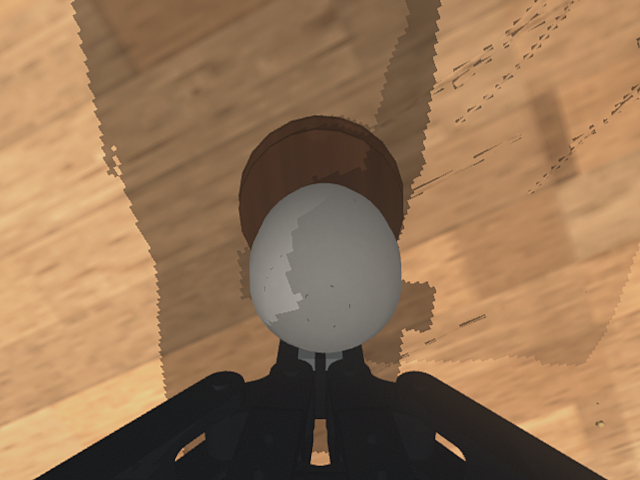

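The shaker at (325,268) stands upright against the fingertips, and the stand's rim is visible above it at (320,120). I'll fit it using a colour mask, because the network found nothing at this range.

```bash
cat >> h.py <<'E'
def look2(name,p0=(446,-130),q0=(438,-127)):
    c='wrist'; im=save(c,name); hsv=cv2.cvtColor(im,cv2.COLOR_RGB2HSV)
    s0=sil(c,*p0,30,SH); t0=sil(c,*q0,0,ST)
    near=lambda m,k:cv2.dilate((m>.5).astype(np.uint8),np.ones((k,k)))>0
    def big(m):
        n,l,s,_=cv2.connectedComponentsWithStats(cv2.morphologyEx(m.astype(np.uint8),cv2.MORPH_OPEN,np.ones((5,5))))
        return l==1+np.argmax(s[1:,4])
    m=big((hsv[...,1]<60)&(hsv[...,2]>85)&near(s0,81)); m[350:,280:362]&=False
    ig=np.zeros((480,640)); ig[345:]=1
    p,e=fit(c,m,list(p0),30,SH,ig)
    print('shaker',p.round(1),round(e,3),end=' ')
    q=None
    r=manip.outline_of('stand',c)
    if r:
        q,e2=fit(c,r[0]['mask'],list(q0),0,ST,np.maximum(near(sil(c,*p,30,SH),9),ig)); print('stand',q.round(1),round(e2,3),'off',(p-q).round(1),end=' ')
    print('lm',[at_z(c,r['xy'],30)[:2].round(1) for n in('shaker','stand_top') for r in manip.landmark_of(n,c)[:1]])
    o=im.copy()
    for a,z,pr in((p,30,SH),(q if q is not None else q0,0,ST),(q if q is not None else q0,0,ST[3:])):
        cs,_=cv2.findContours((sil(c,*a,z,pr)>.5).astype(np.uint8),0,1); cv2.drawContours(o,cs,-1,(0,255,0),1)
    cv2.imwrite(f'pics/{name}o.png',o[:,:,::-1]); print(manip.read_position(),manip.read_clock())
    return p,q
E
python3 - <<'E'
from h import *
look2('w2')
E
```

```text
shaker [ 447.1 -129.8] 0.029 stand [ 438.  -126.8] 0.023 off [ 9.1 -3. ] lm []
[ 476.9663131  -145.24107663   42.00817109] 8.15
```

View pics/w2o.png

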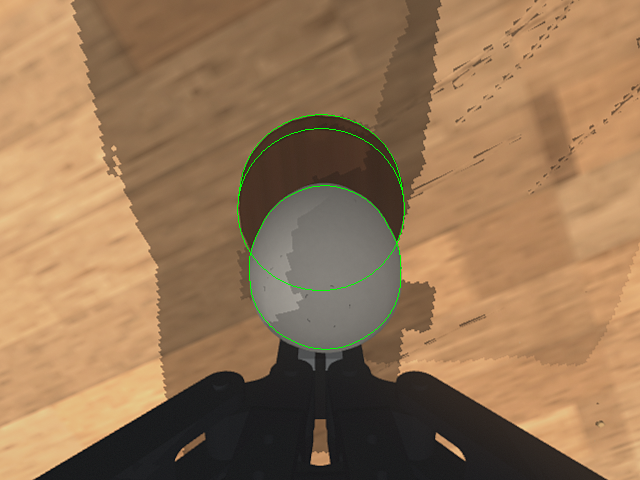

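Run:
```python
from h import *
t=np.array(manip.read_position()); d=np.array([-9.1,3.0])
manip.line_to([*(t[:2]+d*.9),42],feed=12); manip.wait(.3); print(manip.read_wrist_force())
p,q=look2('w3',(439,-127))
u=np.array([-.9027,.4307]); t=np.array(manip.read_position())
manip.line_to([*(t[:2]-u*25),42],feed=60)
manip.line_to([*(t[:2]-u*25),140],feed=120)
look2('w4',tuple(p),tuple(q) if q is not None else (438,-127))
```

```text
[-0.02876493 -0.60514077  0.65512848]
shaker [ 438.8 -126.9] 0.029 stand [ 438.3 -127. ] 0.023 off [0.5 0.1] lm [array([ 439.2, -125.9])]
[ 468.77093645 -142.53561487   41.98068646] 9.5167
shaker [ 438.4 -126.7] 0.037 stand [ 438.1 -126.9] 0.028 off [0.3 0.2] lm [array([ 439.3, -126.1])]
[ 491.0507888  -153.17062021  139.44269071] 11.25
```

View pics/w4o.png

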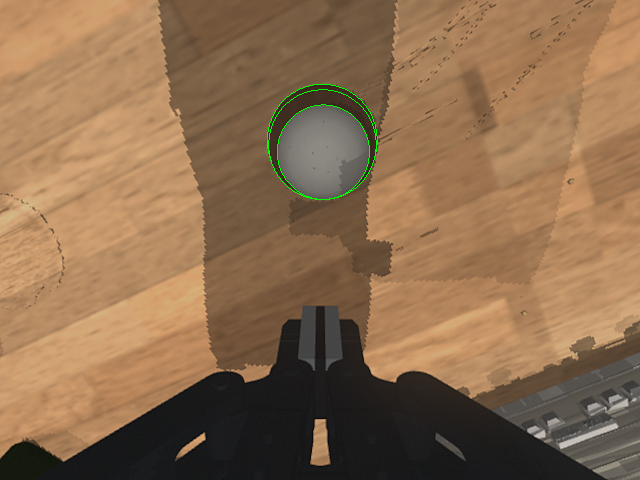

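The shaker reads as centred to about 0.4 mm: its centre is at (323,150) and the stand outline is even around it. I'll check once from another side, then hand in.

Run:
```python
from h import *
t=np.array(manip.read_position()); rot=list(manip.read_tcp_rot())
manip.line_to([t[0],t[1],210])
# camera sits ~83 mm along tool +x; put it on the right/far side with a turned yaw
for dy in (90,-90):
    a=np.deg2rad(rot[2]+dy); P=np.array([438,-127])-60*np.array([np.cos(a),np.sin(a)])
    if manip.ik([*P,210],[180,0,rot[2]+dy]) is not None:
        manip.movep([*P,210],[180,0,rot[2]+dy]); look2('w5_%d'%dy,(438,-127),(438,-127)); look(); break
```

```text
shaker [ 438.7 -126.8] 0.036 stand [ 438.9 -126.9] 0.043 off [-0.2  0.2] lm []
[463.85441241 -73.00497254 209.86530335] 13.3583Traceback (most recent call last):
  File "<stdin>", line 8, in <module>
  File "h.py", line 32, in look
    ls=[at_z(c,manip.landmark_of(n,c)[0]['xy'],30)[:2] for n in('shaker','stand_top')]
               ~~~~~~~~~~~~~~~~~~~~~~^^^
IndexError: list index out of range
```

```bash
python3 -c "
from rig import manip
print(manip.job_done())"
```

```text
the job is handed in; nothing more can be done
None
```

The shaker stands upright in the middle of the stand, within about 0.5 mm of centre in wrist-camera views from two sides, with the hand clear; I handed the job in at about 14 s.

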